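Lower the ratchet hold-down onto a plaster mould

ROBOT

A 7-joint arm with a two-finger parallel gripper is mounted at the origin on the work surface. World frame = base frame: x ahead of the robot, y to its left, z up, the work surface at z = 0. Lengths are in m, angles in rad, forces in N, time in s.
With the tool pointing down it reaches from about 0.4 to 0.9 m from the base axis. Payload 5.5 kg.
Tool frame: the origin (TCP) lies on the centre line of the jaws, within the pads' length; the fingertips stand 22 mm ahead of it and the grasp point (between the pads) lies 3 mm ahead of it; z points along the fingers, x is the direction in which the jaws open and shut, and the axes are right-handed (so a half turn about z gives the same grasp; the last joint's range is limited). The gripper opens to 92 mm and grips with 3 to 60 N. Pads are 19 mm wide; open, the fingers measure 130 mm over their backs; the gripper's body (75 mm by 190 mm) begins 47 mm behind the grasp point.
Start: joints at [-0.891, 0.501, -0.427, 1.55, 0.221, 1.138, -0.21], TCP at [0.263, 0.594, 0.222] pointing down, gripper open.
Joint ranges: [-2.88, 2.88], [-0.31, 2.03], [-1.54, 1.56], [0.2, 2.42], [-1.41, 4.55], [0.19, 2.02], [-2.57, 2.57]. Speed limits (rad/s): [2.57, 2.57, 3.14, 3.14, 3.14, 3.14, 3.14].

INTERFACE

Orientations are given as a rotation vector (axis times angle).
In Python, from bench import arm gives the robot as it stands. The module is installed in compiled form; this text tells all that it offers. Calls block until the motion is done:
- arm.move_to(position, orientation): joint-space move of the TCP to a pose.
- arm.movel(position, rotation=None, speed=0.15, guard=None): straight line of the TCP; rotation=None keeps the orientation; speed is the mean speed in m/s. With guard (N) it stops when the force on the tool has changed by that much, and returns True; else False.
- arm.movej(angles): joint-space move.
- arm.command_gripper(opening, squeeze=None): finger opening in m; squeeze is the grip in N (None keeps the last); returns when the fingers have stopped.
- arm.dwell(seconds).
- arm.ik(position, orientation): joint angles nearest the present ones, or None.
- arm.sense(): the state.
- arm.read_camera(name): name is "scene" or "side" or "wrist"; returns the picture (384x512x3 uint8, blue, green, red); there is no depth.
- arm.calibration(name): a dict with "fx", "fy", "cx", "cy" (pixels), "R" (3x3) and "t" (3): a world point X has camera coordinates R X + t. Camera axes: x right, y down, z forward; pixel columns grow to the right and rows downward; lengths in m; the calibration is good to about 2 mm. A picture is of the moment at which its call begins: read the wrist's pose just before it. calibration takes no time and is no camera call; for the wrist camera it gives the pose at the moment of the call.
A pose or a line that the arm cannot do raises arm.MotionError and nothing moves.
- arm.hand_in(): hands the job in, once; it reports no verdict.
The state is a dict: "clock": time; "qpos": joint angles; "joint_vel": joint speeds; "joint_torque": joint torques, N m; "position": TCP position; "ee_rot": TCP orientation; "contact_force": force on the tool from outside, world axes, zero at the start; "ft_torque": the same for the moment, N m; "width": finger opening in m.
Only numpy, scipy, OpenCV 4.12 (cv2) and the standard library are available. Lean on these libraries where they do the work, as an engineer would, in place of code of your own. Each camera call takes 0.05 s, during which the arm holds its last target. There are 200 camera calls.

TASK

Clamp the closed plaster mould for drying with the ratchet hold-down it stands in: first press the tab of the pawl down as far as it goes, so that the pawl swings clear of the toothed wheel, then push the raised arm down, without slamming it, until its rubber foot sits firmly on top of the mould; leave the pawl free and the arm down. Only press and push with the fingers: do not pick up or shift the mould, and leave the pots, pitcher, brush and other things around it alone.

Things in the scene. Friction and masses are not known exactly. Their poses are not given: they have to be found in the camera images.
- clamp: The hold-down, fixed: a dark steel base plate 330 x 130 x 12 mm (x -100 to 230, y +-65 mm) with uprights. Origin on the table right below the arm's hinge; x points from the hinge along the plate to the mould and the arm's free end, z up. The arm's hinge axis is level, along y, 142 mm above the origin. The pawl's pivot, parallel to it, is at x = -65, z = 176 mm.
- clamp_arm (a joint): Arm angle, rad: 0 = level, foot flat on the mould; positive = free end raised (starts at 0.74 to 0.94). A steel bar 22 x 14 mm along the clamp's x, with a toothed wheel (radius 45 mm) on its hinge. Stiff: stays where left; once the pawl is free, 2 to 6 N at the palm plate push it down. With the pawl in the teeth it is blocked after at most 0.25 rad and must not be forced.
- pawl (a joint): Angle of the pawl, rad: 0 = nose down between the teeth (start), 0.45 = tab fully pressed down, nose lifted clear. Clear of the teeth from about 0.2. It is stiff and stays where it is left; pressing the tab takes about 2 to 3 N, with a hard stop at 0.45.
- pawl_tab (a point): Middle of the upper face of the pawl's tab, a level steel plate 32 mm (along the clamp's x) x 36 mm, 7 mm thick, behind the wheel on the side away from the arm; at the start at clamp x = -120 mm, z = 198 mm. Pressing swings it down about 24 mm on a 59 mm radius about the pawl's pivot.
- palm_plate (a point): Middle of the upper face of the black palm plate at the free end of the arm, 60 mm along the arm x 46 mm wide, 12 mm thick; 210 mm from the hinge along the arm and 7 mm above the line through the hinge. It is the place to push the arm down; its face tilts with the arm. About 0.28 to 0.32 m high at the start, 0.149 m when the arm is down.
- foot: Black rubber foot under the arm, a disc 44 mm across, 12 mm thick, on a slightly swivelling (+-0.08 rad) pin 150 mm from the hinge. Origin on that pin, in the middle of the bar, 30 mm above the foot's underside; z along the foot's axis.
- mould: Closed two-part plaster mould, an off-white drum 118 mm across and 100 mm high with a small pour hole on top, about 0.9 kg, standing loose on the base plate under the foot (near clamp x = 150 mm). Origin at the middle of its underside, 12 mm above the table.
- gourd_a: Unfired clay gourd vase, 86 mm across, 115 mm high, upright on the far side of the hold-down. Origin under its centre. Leave alone.
- gourd_b: Unfired clay gourd vase, 82 mm across, 129 mm high, on the far side. Origin under its centre. Leave alone.
- pitcher: Blue plastic mug-shaped pitcher, 80 mm across, 120 mm high, on the far side. Origin under its centre. Leave alone.
- cup: Clay cup, 64 mm across, 70 mm high, on the robot's side of the hold-down. Origin under its centre. Leave alone.
- brush: Small hand brush, 170 mm long, lying beside the base plate on the robot's side. Leave alone.
- spare_mould: Smaller plaster mould, 110 mm across, 90 mm high, on the table behind the pawl's end of the hold-down. Origin under its centre. Leave alone.
- funnel: Red funnel, mouth down, 100 mm across, 100 mm high, beyond the palm plate's end. Origin under its centre. Leave alone.
Mind the look-alikes: they are no part of the job. Leave any pink or yellow look-alike of the mould alone.

How it is judged:
On the way, in this order (a step that is already met when the one before it is completed fails the run):
1. the pawl is pressed free of the teeth (0.3 rad or more) while the arm is still raised (above 0.6 rad) (value of joint pawl above 0.3 rad and value of joint clamp_arm above 0.6 rad), for 0.2 s.
2. the foot is pressed onto the mould (1.5 N or more) with the arm level (value of joint clamp_arm below 0.03 rad and contact force between foot and mould above 1.5 N), for 0.1 s.
At the end, for the whole second after the job is handed in: The arm is down and at rest (between -0.04 and 0.03 rad of level) with its foot on the mould, within 25 mm of the mould's centre; the pawl is still free (above 0.25 rad); the mould stands upright (value of joint clamp_arm between -0.04 and 0.03 rad and value of joint pawl above 0.25 rad and angle between mould's own z axis and vertical below 0.03 rad and horizontal distance between foot and mould below 0.025 m and linear speed of mould below 0.02 m/s and velocity of joint clamp_arm between -0.05 and 0.05 rad/s); the robot touches nothing.
It fails at once if the mould is shifted by more than 15 mm or lifted (distance of mould from where it was at the start of the episode above 0.015 m or height (world z) of mould above 0.02 m).
It fails at once if the arm is raised above 1.05 rad (value of joint clamp_arm above 1.05 rad).
It fails at once if the arm is slammed down (faster than 2.5 rad/s) (velocity of joint clamp_arm below -2.5 rad/s).
It fails at once if a thing standing around is moved by more than 25 mm (distance of any of gourd_a, gourd_b, pitcher, cup, brush, spare_mould, funnel from where it was at the start of the episode above 0.025 m).
It also fails if it takes over 61 s, if anything falls off the work surface, if the arm or the gripper's body presses on something with over 40 N, if the wrist force passes 120 N, or if a joint passes its speed limit or range.

## Working session

There is one attempt and no reset: what is moved stays moved. The work goes in short steps, each a Python script; the robot and the scene stay as the last script left them, time stands still between calls to the robot, and variables do not carry over. Pictures are saved under pics/ and viewed, about 8 in all and at most 12, crops included, and the job is handed in when it is done.

```bash
mkdir -p pics; python3 - <<'E'
from bench import arm
import cv2, numpy as np
for n in ("scene","side"):
    im=arm.read_camera(n); cv2.imwrite(f"pics/{n}0.png",im)
    c=arm.calibration(n); print(n,c["fx"],c["cx"],c["cy"],"pos",-np.array(c["R"]).T@c["t"])
print(arm.sense()["ee_rot"],arm.sense()["clock"])
a=cv2.imread("pics/scene0.png");cv2.imwrite("pics/scene0b.png",cv2.resize(a,(800,600)))
a=cv2.imread("pics/side0.png");cv2.imwrite("pics/side0b.png",cv2.resize(a,(800,600)))
E
```

```text
scene 354.02318109288507 257.27118863882936 195.72704379681085 pos [ 1.05595483 -0.1399184   0.88554177]
side 389.9062545315977 258.7252643820389 194.33305477947977 pos [ 0.22722903 -0.58417086  0.54757295]
[ 2.63213163e+00  1.71337268e+00 -2.30902562e-03] 0.1
```

View pics/scene0b.png

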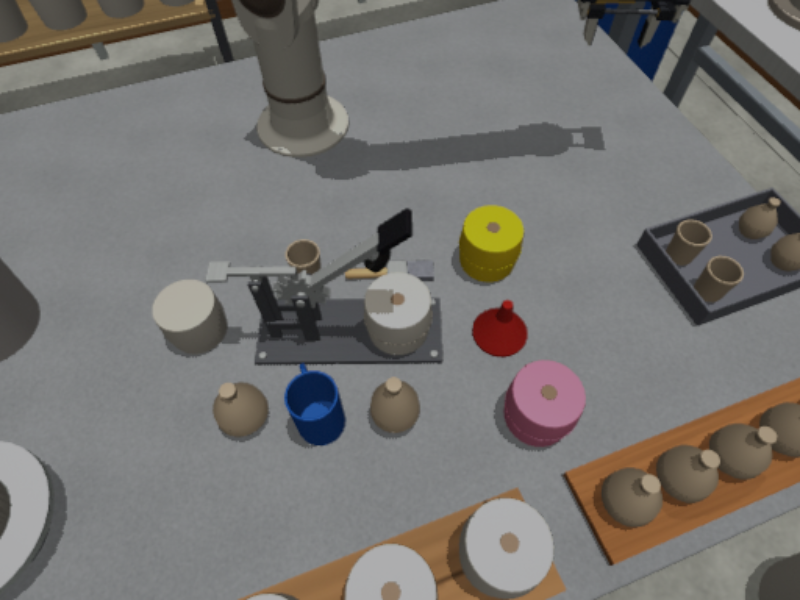

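View pics/side0b.png

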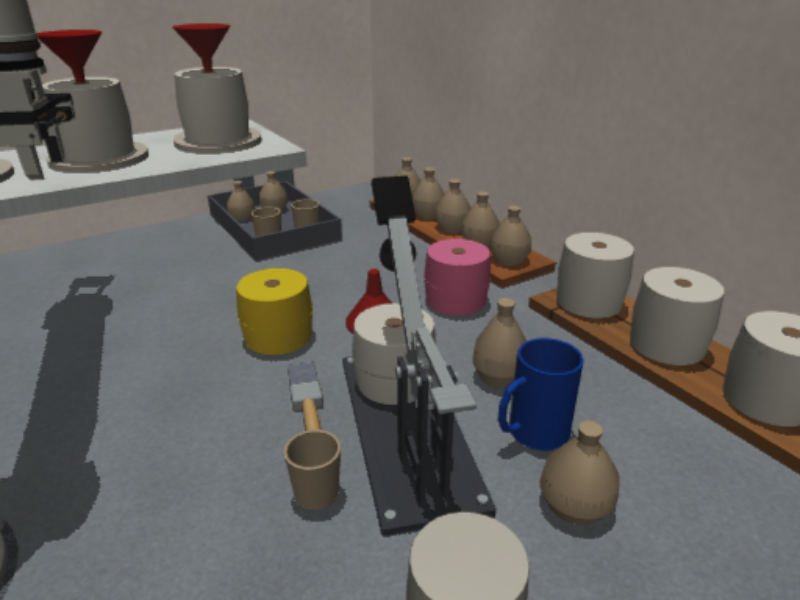

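The scene view shows the tab at about (217,271), the palm plate at (395,230) and the base plate corners at (256,362), (442,362) and (440,298), all in 800x600 pixels. In the side view the tab is at (453,398) and the palm plate at (393,199). Next I'll crop in for precise corners.

```bash
python3 - <<'E'
import cv2, numpy as np
a=cv2.imread("pics/scene0.png")[125:240,125:290]; b=cv2.imread("pics/side0.png")[105:340,210:320]
A=cv2.resize(a,None,fx=4,fy=4,interpolation=cv2.INTER_CUBIC)
B=cv2.resize(b,None,fx=2.5,fy=2.5,interpolation=cv2.INTER_CUBIC)
for im,k,x0,y0 in((A,4,125,125),(B,2.5,210,105)):
    for v in range(0,700,20):
        for s,o in((1,x0),(0,y0)):
            p=int((v-0)*k)
            if s and p<im.shape[1]: cv2.putText(im,str(v+o),(p,8),0,.35,(0,255,255)); cv2.line(im,(p,0),(p,5),(0,255,255))
            if not s and p<im.shape[0]: cv2.putText(im,str(v+o),(0,p+4),0,.35,(0,255,255))
cv2.imwrite("pics/cropA.png",A);cv2.imwrite("pics/cropB.png",B);print(A.shape,B.shape)
E
```

```text
(460, 660, 3) (588, 275, 3)
```

View pics/cropA.png

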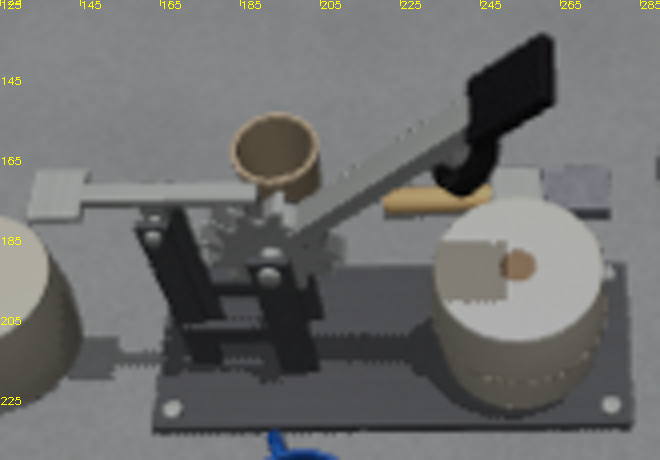

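View pics/cropB.png

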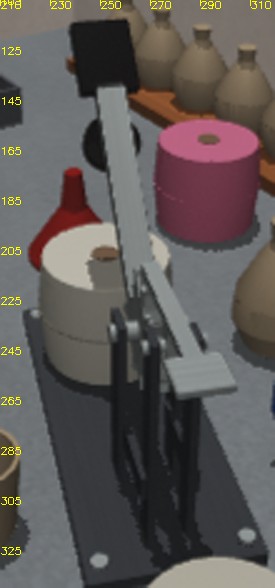

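The crops give the tab face at scene (139.6,173.1) and side (290,253.8), the palm face at scene (252.5,147) and side (251.6,128.2), and the pour hole at scene (254.5,191) and side (252,206.6). Plate corners in the scene view are about (163,231.5), (283,231) and (281.5,191).

```bash
cat > h.py <<'E'
from bench import arm
import numpy as np
def ray(n,p):
    c=arm.calibration(n);R=np.array(c["R"]);o=-R.T@np.array(c["t"])
    d=R.T@[(p[0]-c["cx"])/c["fx"],(p[1]-c["cy"])/c["fy"],1];return o,d/np.linalg.norm(d)
def plane(n,p,z):
    o,d=ray(n,p);return o+d*(z-o[2])/d[2]
def tri(p,q):
    (o,d),(u,e)=ray("scene",p),ray("side",q)
    s=np.linalg.lstsq(np.c_[d,-e],u-o,rcond=None)[0]
    a,b=o+s[0]*d,u+s[1]*e;return (a+b)/2,np.linalg.norm(a-b)
E
python3 - <<'E'
from h import *
np.set_printoptions(precision=4,suppress=True)
t=tri((139.6,173.1),(290,253.8));p=tri((252.5,147),(251.6,128.2));m=tri((254.5,191),(252,206.6))
print("tab",t,"palm",p,"hole",m)
print("tab@.198",plane("scene",(139.6,173.1),.198),plane("side",(290,253.8),.198))
print("hole@.112",plane("scene",(254.5,191),.112),plane("side",(252,206.6),.112))
C=[plane("scene",q,.012) for q in((163.5,231.3),(282.8,230.6),(281.5,191))]
S=[plane("side",q,.012) for q in((245,336),(316,325),(220,229.5))]
print(C,np.linalg.norm(C[0]-C[1]),np.linalg.norm(C[2]-C[1]))
print(S,np.linalg.norm(S[0]-S[1]),np.linalg.norm(S[0]-S[2]))
# clamp pose fit: x, y, yaw from corners + tab + hinge-plane palm
from scipy.optimize import least_squares
pts=[((-.1,-.065),C[0]),((.23,-.065),C[1]),((.23,.065),C[2]),((-.1,.065),S[0]),((-.1,-.065),S[1]),((.23,.065),S[2]),((-.12,0),t[0])]
f=lambda v:np.concatenate([v[:2]+np.array([[np.cos(v[2]),-np.sin(v[2])],[np.sin(v[2]),np.cos(v[2])]])@a-b[:2] for a,b in pts])
r=least_squares(f,[.5,0,1.57],loss="soft_l1",f_scale=.003);v=r.x;print(v,f(v).reshape(-1,2)*1000)
R=np.array([[np.cos(v[2]),-np.sin(v[2])],[np.sin(v[2]),np.cos(v[2])]])
for k,q in(("tab",t),("palm",p),("hole",m)):print(k,R.T@(q[0][:2]-v[:2]),q[0][2])
E
```

```text
tab (array([ 0.5037, -0.2379,  0.197 ]), np.float64(0.000508785256665155)) palm (array([0.5964, 0.0157, 0.2886]), np.float64(0.0015126254060583346)) hole (array([0.5977, 0.0172, 0.1123]), np.float64(0.0003690160928953411))
tab@.198 [ 0.5043 -0.2375  0.198 ] [ 0.503  -0.2391  0.198 ]
hole@.112 [0.5974 0.0174 0.112 ] [0.598  0.0174 0.112 ]
[array([ 0.5714, -0.2394,  0.012 ]), array([0.6848, 0.0656, 0.012 ]), array([0.566 , 0.1111, 0.012 ])] 0.32536070955857027 0.12722149504498223
[array([ 0.4536, -0.192 ,  0.012 ]), array([ 0.5701, -0.2383,  0.012 ]), array([0.5639, 0.1079, 0.012 ])] 0.12536343247018636 0.3196279987062459
[ 0.5454 -0.1251  1.2131] [[-0.0959 -2.1309]
 [ 1.9803  2.0463]
 [-1.0129  1.9879]
 [-4.0748 -3.9521]
 [ 1.1814 -3.2059]
 [ 1.1305  5.1798]
 [-0.3406  0.3766]]
tab [-0.1202 -0.0005] 0.19703294781818764
palm [0.1497 0.0015] 0.288598281066831
hole [0.1516 0.0008] 0.11233279788710854
```

Triangulation agrees with the given geometry: tab height 0.197 (0.198 expected), hole height 0.1123 (0.112 expected), and arm angle about 0.75. Next I'll press the pawl.

```bash
cat >> h.py <<'E'
from scipy.spatial.transform import Rotation as Ro
V=np.array([.5454,-.1251,1.2131]);c,s=np.cos(V[2]),np.sin(V[2])
M=np.array([[c,-s,0],[s,c,0],[0,0,1]])
W=lambda x,y,z:M@[x,y,z]+[V[0],V[1],0]
def rot(th):  # tool z = minus the normal of an arm face at angle th, tool x = -clamp y
    zc=np.array([np.sin(th),0,-np.cos(th)]);xc=np.array([0,-1.,0]);yc=np.cross(zc,xc)
    return Ro.from_matrix(M@np.c_[xc,yc,zc]).as_rotvec()
def tip(p,th): # TCP such that the fingertips stand at clamp point p
    return W(*(np.array(p)-.022*np.array([np.sin(th),0,-np.cos(th)])))
def palm(th,d=0): # d above the palm face
    return np.array([.21*np.cos(th)-(.007+d)*np.sin(th),0,.142+.21*np.sin(th)+(.007+d)*np.cos(th)])
E
python3 - <<'E'
from h import *
np.set_printoptions(precision=3,suppress=True)
arm.command_gripper(0.0,20)
p=arm.sense()["position"]
arm.movel([p[0],p[1],.45],speed=.25)
for k in(1,.7,.4,0):
    for th in(.8,.4,0): print(k,th,arm.ik(tip(palm(th,.03),k*th),rot(k*th)))
arm.move_to(tip((-.12,0,.36),0),rot(0))
print(arm.movel(tip((-.121,0,.212),0),speed=.15))
arm.dwell(.3);f0=np.array(arm.sense()["contact_force"]);print("f0",f0)
for z in np.arange(.204,.160,-.004):
    g=arm.movel(tip((-.121-(.2-z)*.13 if z<.2 else -.121,0,z),0),speed=.03,guard=12)
    s=arm.sense();f=np.array(s["contact_force"])-f0;print(round(z,3),g,f,s["position"][2]-.022,s["clock"])
    if g or f[2]>9: break
E
```

```text
1 0.8 [-0.003  0.349  0.583  1.805 -0.984  1.411  0.574]
1 0.4 [ 0.002  0.289  0.156  1.758 -0.502  1.068  0.032]
1 0 [-0.177  0.438  0.025  1.656 -0.012  1.048 -0.506]
0.7 0.8 [ 0.059  0.251  0.331  1.745 -0.68   1.255  0.273]
0.7 0.4 [-0.038  0.292  0.115  1.716 -0.343  1.08  -0.133]
0.7 0 [-0.177  0.438  0.025  1.656 -0.012  1.048 -0.506]
0.4 0.8 [ 0.012  0.225  0.204  1.677 -0.386  1.22  -0.018]
0.4 0.4 [-0.083  0.307  0.08   1.67  -0.193  1.116 -0.284]
0.4 0 [-0.177  0.438  0.025  1.656 -0.012  1.048 -0.506]
0 0.8 [-0.099  0.266  0.094  1.577 -0.026  1.3   -0.359]
0 0.4 [-0.147  0.346  0.043  1.604 -0.016  1.192 -0.459]
0 0 [-0.177  0.438  0.025  1.656 -0.012  1.048 -0.506]
False
f0 [ 0.512  0.48  -0.544]
0.204 False [-0.054 -0.59   1.219] 0.20359882478704913 7.4917
0.2 False [-0.959 -1.294  0.349] 0.19974907902477193 7.775
0.196 False [ 0.369 -0.618  1.072] 0.19572633751520493 8.0583
0.192 False [-0.516 -0.138  0.46 ] 0.19171921486415838 8.3417
0.188 False [-0.191 -0.936  0.564] 0.1877339538243511 8.625
0.184 False [-0.894 -0.251  0.816] 0.1837264217806711 8.9083
0.18 False [-0.256  0.769  0.553] 0.17971417981000612 9.1917
0.176 False [-0.38  -1.001  0.503] 0.1757213717200287 9.475
0.172 False [-0.62   0.233  1.174] 0.17175928663087722 9.7583
0.168 False [-0.191 -0.527  0.887] 0.16781357028848903 10.0417
0.164 False [-0.316 -1.65   0.948] 0.16367990577875918 10.325
```

There was no clear contact force, so I'll look before going on.

```bash
python3 - <<'E'
from h import *
import cv2
s=arm.sense();print(s["width"],s["position"],tip((-.121-.0047,0,.164),0),s["ee_rot"],rot(0))
a=arm.read_camera("scene")[110:240,100:290];b=arm.read_camera("side")[150:345,200:340]
cv2.imwrite("pics/c1.png",np.hstack([cv2.resize(a,(475,325),interpolation=2),cv2.resize(b,(233,325),interpolation=2)]))
E
```

```text
0.00042992773465745757 [ 0.50126919 -0.2427384   0.18567991] [ 0.50139026 -0.24284393  0.186     ] [-3.09134900e+00  5.59001570e-01  6.11776578e-04] [ 3.0914819  -0.55887748  0.        ]
```

View pics/c1.png

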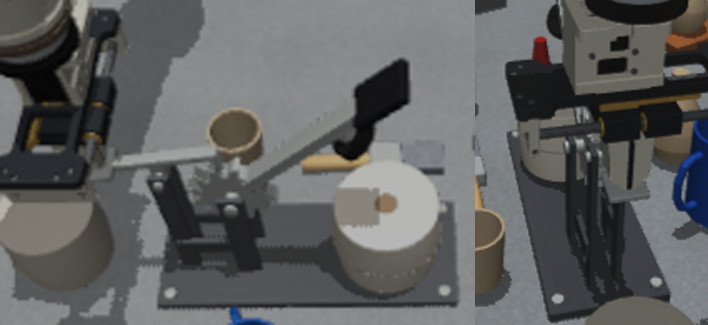

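The pawl bar is now tilted, with its left end lower, so it has moved at least partly. I'll zoom in on the tab and fingertips.

```bash
python3 - <<'E'
from h import *
import cv2
a=arm.read_camera("scene")[155:205,125:205];b=arm.read_camera("side")[205:295,250:310]
cv2.imwrite("pics/c2.png",np.hstack([cv2.resize(a,(480,300),interpolation=2),cv2.resize(b,(200,300),interpolation=2)]))
def pr(n,X):
    k=arm.calibration(n);q=np.array(k["R"])@X+k["t"];return q[0]/q[2]*k["fx"]+k["cx"],q[1]/q[2]*k["fy"]+k["cy"]
for nm,p in(("tab0",(-.12,0,.198)),("tab.45",(-.124,0,.172)),("tip",(-.1257,0,.164))):
    u=pr("scene",W(*p));w=pr("side",W(*p));print(nm,(u[0]-125)*6,(u[1]-155)*6,480+(w[0]-250)*10/3,(w[1]-205)*10/3)
E
```

```text
tab0 87.27665186998877 106.842203943897 611.7966480577502 160.39511963998336
tab.45 96.17920708958616 143.6925503250917 611.7830681890547 213.34303023118727
tip 97.68325024255114 154.6581380851036 612.0772012371779 229.98483124410293
```

View pics/c2.png

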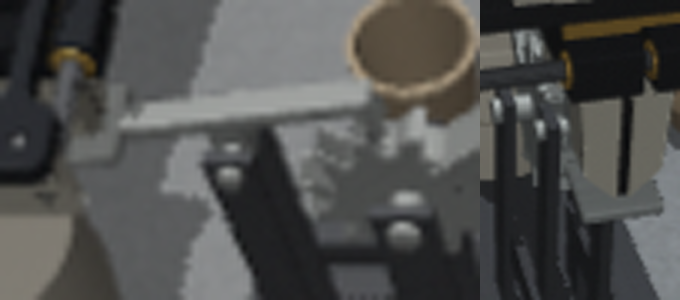

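The side view shows the tips resting on the tab, at about 16 mm above where my model put them. The tab is only partly down, so I'll keep pressing until the hard stop shows up in the force.

```bash
python3 - <<'E'
from h import *
np.set_printoptions(precision=2,suppress=True)
def av():
    F=[]
    for _ in range(4): arm.dwell(.03);F.append(arm.sense()["contact_force"])
    return np.mean(F,0)
print(av())
for z in np.arange(.161,.135,-.003):
    g=arm.movel(tip((-.1257,0,z),0),speed=.02,guard=12)
    f=av();print(round(z,3),g,f,arm.sense()["clock"],arm.sense()["joint_torque"])
    if g or f[2]>8: break
E
```

```text
[-0.03 -0.25 -0.16]
0.161 False [-0.04 -0.83  0.78] 11.0917 [ -0.3  -44.83   4.68 -25.19  -0.21   0.11   0.  ]
0.158 False [-0.32 -0.99  1.01] 11.525 [ -0.6  -44.8    4.37 -24.95  -0.37   0.14   0.  ]
0.155 False [-0.11 -1.57  0.81] 11.9583 [ -0.67 -44.97   4.34 -24.85  -0.41   0.16   0.  ]
0.152 False [ 0.27 -1.2   0.38] 12.3917 [ -0.57 -45.18   4.49 -24.82  -0.35   0.14   0.  ]
0.149 False [-2.11 -0.39  5.3 ] 12.825 [ -0.64 -42.89   4.14 -23.86  -0.41  -0.45  -0.02]
0.146 True [-3.75  0.65 10.88] 13.1667 [ -0.13 -40.56   4.38 -23.26  -0.21  -1.24  -0.03]
```

```bash
python3 - <<'E'
from h import *
import cv2
arm.movel(tip((-.1257,0,.30),0),speed=.15)
def pr(n,X):
    k=arm.calibration(n);q=np.array(k["R"])@X+k["t"];return q[0]/q[2]*k["fx"]+k["cx"],q[1]/q[2]*k["fy"]+k["cy"]
a=arm.read_camera("scene")[120:210,110:220];b=arm.read_camera("side")[130:295,230:340]
cv2.imwrite("pics/c3.png",np.hstack([cv2.resize(a,(495,405),interpolation=2),cv2.resize(b,(270,405),interpolation=2)]))
for nm,p in(("tab.45",(-.124,0,.172)),("tip",(-.1257,0,.30)),("tcp",(-.1257,0,.322))):
    u=pr("scene",W(*p));w=pr("side",W(*p));print(nm,(u[0]-110)*4.5,(u[1]-120)*4.5,495+(w[0]-230)*27/11,(w[1]-130)*27/11)
E
```

```text
tab.45 139.63440531718962 265.26941274381875 641.1311683937585 341.18895862478337
tip 57.83000776800249 113.72293675443835 652.5504364656149 154.48437261843569
tcp 41.94910031281573 83.12811183145878 654.653508324257 117.13392516352238
```

View pics/c3.png

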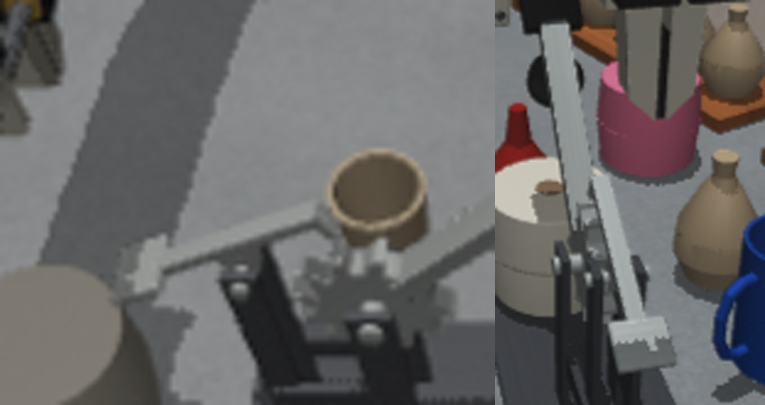

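The tab is fully down: it appears at scene (140,270) and side (642,342), and the prediction for 0.45 rad is (140,265) and (641,341). The fingertips aren't where my model put them, so I'll triangulate them.

```bash
python3 - <<'E'
from h import *
np.set_printoptions(precision=4,suppress=True)
s=arm.sense();p=np.array(s["position"]);print(p,s["width"])
for q in((12,132),(42,85),(20,125)):
    x,e=tri((110+q[0]/4.5,120+q[1]/4.5),(230+(661-495)*11/27,130+118*11/27))
    R=Ro.from_rotvec(s["ee_rot"]).as_matrix();print(x,e,"clamp",M.T@(x-[V[0],V[1],0]),"tool",R.T@(x-p))
print(Ro.from_rotvec(s["ee_rot"]).as_matrix())
E
```

```text
[ 0.5008 -0.2425  0.3208] 0.0004310905476395691
[ 0.5103 -0.2537  0.3175] 0.023262675711652667 clamp [-0.1327 -0.0121  0.3175] tool [0.0128 0.0071 0.0033]
[ 0.5036 -0.2437  0.3219] 0.0022627191924271283 clamp [-0.1258 -0.0023  0.3219] tool [ 0.003   0.0002 -0.0011]
[ 0.5098 -0.251   0.3176] 0.018700541830130032 clamp [-0.1304 -0.0107  0.3176] tool [0.0114 0.0048 0.0031]
[[ 0.9365 -0.3506 -0.0017]
 [-0.3506 -0.9365  0.0007]
 [-0.0019 -0.0001 -1.    ]]
```

Closed, the tips sit at about the TCP rather than 22 mm ahead of it. That also fits the hard stop, which came at TCP z of about 0.17. I'll use a tip offset of 0, approach the palm plate along its normal and feel for contact.

```bash
cat >> h.py <<'E'
def av(n=4):
    F=[]
    for _ in range(n): arm.dwell(.02);F.append(arm.sense()["contact_force"])
    return np.mean(F,0)
def along(th): return M@np.array([-np.sin(th),0,np.cos(th)])
E
python3 - <<'E'
from h import *
np.set_printoptions(precision=2,suppress=True)
th=.755
arm.movel(W(-.1257,0,.45),speed=.25)
arm.move_to(W(*palm(th,.10)),rot(th))
arm.movel(W(*palm(th,.045)),speed=.12)
f0=av(8);n=along(th);print("f0",f0,arm.sense()["clock"])
for d in np.arange(.04,-.03,-.005):
    g=arm.movel(W(*palm(th,d)),speed=.04,guard=8)
    f=(av(6)-f0)@n;print(round(d,3),g,round(f,2),arm.sense()["clock"])
    if g or f>1.8: break
import cv2
a=arm.read_camera("scene")[100:230,160:300];b=arm.read_camera("side")[70:240,190:310]
cv2.imwrite("pics/c4.png",np.hstack([cv2.resize(a,(420,390),interpolation=2),cv2.resize(b,(275,390),interpolation=2)]))
E
```

```text
f0 [ 0.04 -0.59 -0.19] 16.6833
0.04 False -0.45 17.0583
0.035 False -0.16 17.4333
0.03 False -0.14 17.8083
0.025 False -0.38 18.1833
0.02 False -0.44 18.5583
0.015 False -0.54 18.9333
0.01 False -0.17 19.3083
0.005 False -0.0 19.6833
0.0 False -0.11 20.0583
-0.005 False -0.3 20.4333
-0.01 False -0.3 20.8083
-0.015 False -0.21 21.1833
-0.02 False -0.4 21.5583
-0.025 False -0.32 21.9333
-0.03 False -0.28 22.3083
```

View pics/c4.png

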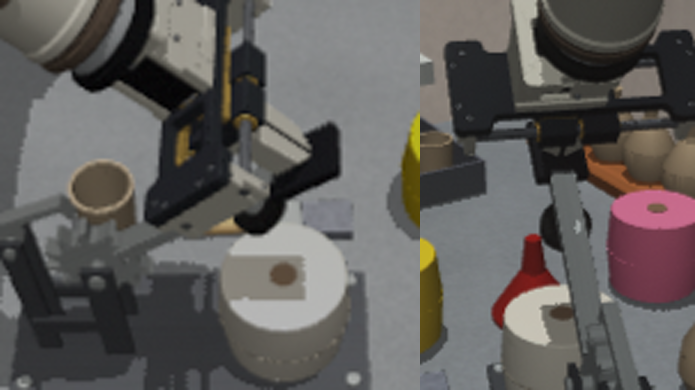

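The arm has already yielded a little: the foot dropped from about row 213 to 228 in this crop, around 0.1 rad. Its resistance is lost in the force noise. I'll continue along the arc with the tool tilting to match, until the mould's resistance shows.

```bash
python3 - <<'E'
from h import *
np.set_printoptions(precision=2,suppress=True)
for th in np.r_[np.arange(.60,.10,-.05),np.arange(.09,-.2,-.015)]:
    g=arm.movel(W(*palm(th)),rot(max(th,0)),speed=.07 if th>.1 else .025,guard=None if th>.1 else 14)
    f=av(3);print(round(th,3),g,f,round(arm.sense()["clock"],2))
    if g or f[2]>12 or (th>.1 and f[2]>15): break
import cv2
a=arm.read_camera("scene")[100:240,160:300];b=arm.read_camera("side")[90:260,190:310]
cv2.imwrite("pics/c5.png",np.hstack([cv2.resize(a,(390,390),interpolation=2),cv2.resize(b,(275,390),interpolation=2)]))
E
```

```text
0.6 False [-0.51 -0.17  1.82] 22.77
0.55 False [-0.31 -0.34  0.02] 23.12
0.5 False [ 0.44  0.13 -0.24] 23.47
0.45 False [ 0.21 -0.08 -0.03] 23.82
0.4 False [-0.31 -0.58  0.34] 24.17
0.35 False [-0.26 -0.59  0.19] 24.52
0.3 False [ 0.21 -0.4   0.28] 24.87
0.25 False [ 0.36 -0.13  0.65] 25.22
0.2 False [-0.31  0.2   0.25] 25.57
0.15 False [ 0.22 -0.11  0.16] 25.92
0.09 False [-0.29  0.19 -0.27] 26.62
0.075 False [0.41 0.17 0.04] 26.95
0.06 False [-0.21 -0.13 -0.04] 27.27
0.045 False [ 0.06  0.45 -0.15] 27.6
0.03 False [-0.39  0.26  0.  ] 27.93
0.015 False [0.16 0.05 0.19] 28.25
0.0 False [-0.21  0.07 -0.29] 28.57
-0.015 False [ 0.29 -0.17 -0.05] 28.9
-0.03 True [-2.26 -0.18  7.69] 29.16
```

View pics/c5.png

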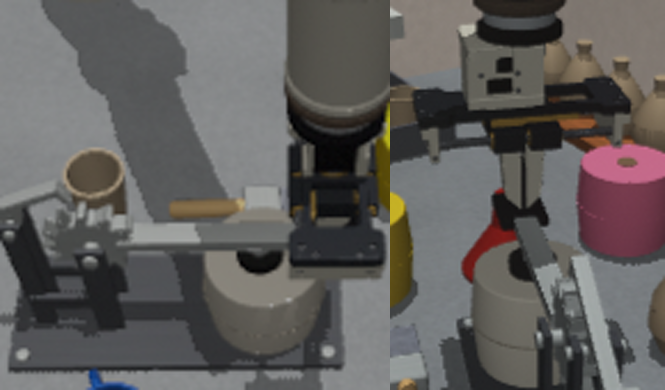

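The arm is level with its foot on the mould, and contact showed as a force jump. I'll press a little more firmly, hold, then withdraw straight up and check.

```bash
python3 - <<'E'
from h import *
import cv2
p=np.array(arm.sense()["position"]);print(p)
for i in range(1,6):
    arm.movel(p-[0,0,.0015*i],speed=.01); f=av(5); print(i,f.round(2))
    if f[2]>16: break
arm.dwell(.4);print(av(5).round(2))
p=np.array(arm.sense()["position"])
arm.movel(p+[0,0,.03],speed=.04);arm.movel(W(.23,0,.34),speed=.15)
arm.movel(W(.15,.12,.45),speed=.25);arm.movel(W(-.12,.2,.5),speed=.25);arm.dwell(.2)
def pr(n,X):
    k=arm.calibration(n);q=np.array(k["R"])@X+k["t"];return q[0]/q[2]*k["fx"]+k["cx"],q[1]/q[2]*k["fy"]+k["cy"]
a=arm.read_camera("scene")[120:240,125:290];b=arm.read_camera("side")[130:330,200:320]
A=cv2.resize(a,(495,360),interpolation=2);B=cv2.resize(b,(216,360),interpolation=2)
for q in((.21,0,.149),(-.124,0,.172),(.18,-.023,.149),(.24,-.023,.149)):
    u=pr("scene",W(*q));cv2.circle(A,(int((u[0]-125)*3),int((u[1]-120)*3)),2,(0,0,255),-1)
    u=pr("side",W(*q));cv2.circle(B,(int((u[0]-200)*1.8),int((u[1]-130)*1.8)),2,(0,0,255),-1)
cv2.imwrite("pics/c6.png",np.hstack([A,B]));print(arm.sense()["clock"],arm.sense()["contact_force"])
E
```

```text
[0.61921271 0.0716327  0.14456461]
1 [-3.92  0.15 10.62]
2 [-7.88  0.27 18.24]
[-7.69 -0.44 18.96]
35.1583 [-0.54160266  0.05382779 -0.34294233]
```

View pics/c6.png

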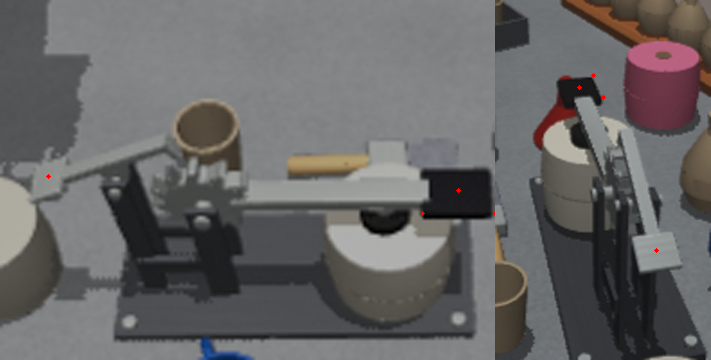

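The palm plate is centred at (458,192) against a level prediction of (458,190), the tab is still fully down on its predicted point, the foot is on the mould, and nothing else has moved. Handing in.

```bash
python3 -c "
from bench import arm
arm.hand_in();print(arm.sense()['clock'])"
```

```text
the job is handed in; nothing more can be done
the job is handed in; nothing more can be done
```

The mould is clamped: I pressed the pawl tab down to its hard stop, pushed the arm down until its foot sat on the mould, and handed the job in at about 35 s. No verdict is reported.

- **Pawl:** the stop showed as about 11 N. After pressing and again at the end, the tab was within about 1 pixel of its predicted 0.45 rad position. The arm was still raised, at about 0.75 rad, when the pawl came free.
- **Arm:** I lowered it along its arc at roughly 0.3 rad/s and held it on the mould with about 19 N at the palm plate.
- **Final pictures:** the palm plate was on its predicted level position to about 1 pixel, and the foot was on top of the mould. The mould and the things visible around it looked unmoved. The gripper was well clear, with no force beyond noise.

**Disagreements:**
- The closed fingertips turned out to be at about the TCP, not 22 mm ahead of it. My first tab press therefore fell short, and I pressed deeper after looking.
- The 2 to 6 N of resistance from the pawl and arm barely showed in the force readings. I judged partial movement from the pictures, and only the hard stops by force.
- I could not read the contact force between foot and mould or the joint angles directly, so both are inferred.

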